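# Roll a specimen jar up the loading ramp of a label reader

## Robot

A 6-joint arm with a two-finger parallel gripper is mounted at the origin on the work surface. World frame = base frame: x ahead of the robot, y to its left, z up, the work surface at z = 0. Lengths are in m, angles in rad, forces in N, time in s.
With the tool pointing down it reaches from about 0.35 to 0.775 m from the base axis. Payload 5.5 kg.
Tool frame: the origin (TCP) lies on the centre line of the jaws, within the pads' length; the fingertips stand 11 mm ahead of it and the grasp point (between the pads) lies 8 mm behind it; z points along the fingers, y is the line along which they close (so a half turn about z gives the same grasp; the last joint's range is limited). The gripper opens to 85 mm and grips with 20 to 120 N. Pads are 22 mm wide; open, the fingers measure 114 mm over their backs; the gripper's body (76 mm by 85 mm) begins 54 mm behind the grasp point. The pads swing forward as they close: fully open they stand 13 mm farther back than shut.
Start: joints at [-0.14, 0.313, 0.046, 1.304, 0, 1.431], TCP at [0.575, -0, 0.242] pointing down, gripper open.
Joint ranges: [-2.76, 2.76], [-0.86, 1.69], [-1.03, 1.26], [-2.2, 2.34], [-1.47, 1.5], [-3.14, 3.14]. Speed limits (rad/s): [2.57, 2.57, 3.14, 3.14, 3.14, 3.14].

## Interface

Orientations are given as a unit quaternion [w, x, y, z].
In Python, from workcell import get_state, eyes, env gives the robot as it stands.
- The arm moves only by the shell command python3 -m inch 'ROWS' [OPENING] [FORCE]. ROWS is JSON, one flat list of numbers, 4 for each row, row after row: the shift along the tool's x, y, z in cm, then the turn about the tool's z in rad. A call has exactly 5 rows; each row shifts and turns the commanded pose from where the row before left it, along the tool's axes as they then stand; what a row does not reach is not made up. A row lasts 1/12 s, in which the tool goes at most 41.7 mm and 7.16 degrees, less where a joint would pass 70% of its speed; a pose out of reach is approached as far as the arm can. A call is refused whole if a number of a shift passes 4.17 or a number of a turn 0.125, either way. A call with a gripper value outside its range is refused whole. OPENING is the opening, from -1 (shut) to 1 (fully open), set as the call begins (- or left out, the last holds). The fingers move at their own pace and stop on an object; FORCE is the grip in N (left out, the last holds). Time passes only in rows, so rows that do not move let the fingers close, or fill a call up. It gives the time, the measured TCP pose, the force, the opening and the grip force at its end, in the units of the state.
- get_state(): the state, without advancing time (a new reading comes with each control period).
- eyes.read_camera(name): name is "scene" or "side" or "wrist"; returns the picture (400x640x3 uint8, red, green, blue); there is no depth.
- eyes.camera_info(name): a dict with "fovy" (degrees; the focal length in pixels is half the picture's height over the tangent of half this angle, whatever the lens; pixels are square), "cx", "cy" (the principal point, pixels), "xyz" and "orientation" of the camera in the world. Camera axes: x right, y down, z forward; pixel columns grow to the right and rows downward; lengths in m; the calibration is good to about 2 mm. A picture is of the moment at which its call begins: read the wrist's pose just before it. camera_info takes no time and is no camera call; for the wrist camera it gives the pose at the moment of the call.
- env.hand_in(): hands the job in; it is judged then, once.
The state is a dict: "clock": time; "joint_pos": joint angles; "qvel": joint speeds; "tau": joint torques, N m; "tcp_pos": TCP position; "orientation": TCP orientation; "wrist_force": force on the tool from outside, world axes, zero at the start; "ft_torque": the same for the moment, N m; "finger_gap": finger opening in m; "grip_force": force on a finger pad.
Only numpy, scipy, OpenCV 4.12 (cv2) and the standard library are available. Lean on these libraries where they do the work, as an engineer would, in place of code of your own. Each camera call takes 0.05 s, during which the arm holds its last target. There are 200 camera calls.

## Task

Without gripping or lifting it, slowly push the specimen jar that lies at the foot of the reader's ramp up the ramp with your fingers, staying behind it all the way so that it never runs free or rolls back on the slope, until it drops into the cradle at the top, against the stop. Then press the reader's key fully down with a fingertip and let it come up again. Leave the other things on the bench where they stand.

Things in the scene. Friction and masses are not known exactly. Their poses are not given: they have to be found in the camera images.
- reader: White bench-top jar reader fixed to the bench, 390 mm long (x from -200 to 190), 114 mm wide. Origin on the bench, under its middle; x points uphill along the ramp, z up. From its low end: flat aluminium landing, ramp, black cradle, stop, housing. Side guides from landing to stop: 8 mm thick, 98 mm apart inside, 12 mm above the deck. A jar let go on the ramp rolls back.
- ramp_foot (a point): Where the landing meets the ramp, on the centre line, on the deck 12 mm above the bench, 80 mm downhill of the reader's origin. The flat landing reaches 120 mm downhill from here and ends in a rim 6 mm thick and 5 mm above the deck. The ramp rises from here at 8 degrees. Axes as the reader's.
- ramp_top (a point): Top edge of the ramp on the centre line, 30 mm above the bench, 50 mm uphill of the reader's origin. Just past it a 4 mm step goes down to the flat cradle floor, 42 mm long, which ends at the upright stop. The stop is the face of the white housing, 130 mm wide, 98 mm long, its top 65 mm above the bench. A jar in the cradle stays there by itself.
- jar: The closed specimen jar to be pushed: a cylinder 50 mm in diameter and 90 mm long, amber-brown with a paper band and a ribbed white screw cap of the same diameter, about 0.2 kg, smooth and slippery, lying across the landing between the guides, free to roll uphill. Origin at its centre; its y axis is its long axis, which starts parallel to the reader's y; its x and z turn as it rolls.
- cradle (a point): Where the jar's centre lies, to within 2 mm along the reader's x, when it rests in the cradle: 51 mm above the bench, on the reader's centre line, 65 mm uphill of the reader's origin. Axes as the reader's.
- key (a joint): The reader's push key: 0 is up, 0.006 m is fully down; a spring pushes it back, fully down takes 4 N.
- key_top (a point): Centre of the top of the round grey key (26 mm in diameter) in its black base on top of the reader's housing, 135 mm uphill of the reader's origin, on its centre line. It is pressed straight down.
- jar_b: Another jar like it, 50 x 90 mm, standing upright on the bench beside the reader; leave it alone. Origin at the centre of its underside.
- jar_c: A third such jar, standing upright beside the reader; leave it alone. Origin at the centre of its underside.
- slide_box: Blue slide box, 100 x 85 x 34 mm, beside the reader; leave it alone. Origin at the centre of its underside.
- beaker: Small glass beaker, 66 mm wide, 75 mm high, beside the reader; leave it alone. Origin at the centre of its underside.
- rack: Grey rack of small tubes, 90 x 55 x 47 mm, beside the reader; leave it alone. Origin at the centre of its underside.
- wash: White bottle, 64 mm wide, 150 mm high, off to the right; leave it alone. Origin at the centre of its underside.
Not all that is in view belongs to the job. What is shaped like the jar but pink is not meant.

How it is judged:
On the way, in this order (a step that is already met when the one before it is completed fails the run):
1. the jar is on the upper half of the ramp, pushed by the fingers (x of jar in the frame of reader between -0.02 and 0.045 m and contact force between the fingers and jar above 0.02 N), for 0.02 s.
2. the jar lies in the cradle, its centre 58 to 72 mm uphill of the reader's origin (x of jar in the frame of reader between 0.058 and 0.072 m and y of jar in the frame of reader between -0.009 and 0.009 m and z of jar in the frame of reader between 0.046 and 0.055 m and angle between the y axis of jar and the y axis of reader, either way round below 0.12 rad), for 0.2 s.
3. the key is pressed down by at least 4.5 of its 6 mm while the jar lies in the cradle (all of step 2 and value of joint key above 0.0045 m), for 0.02 s.
At the end, for the whole second after the job is handed in: The jar rests in the cradle (centre 58 to 72 mm uphill of the reader's origin, within 9 mm of its centre line, 46 to 55 mm above the bench, square across it to 0.12 rad), still to 0.02 m/s, and the key is up again (within 1.5 mm) (all of step 2 and linear speed of jar below 0.02 m/s and value of joint key below 0.0015 m); the robot touches nothing.
It fails at once if the jar is taken between the fingers (the grasp point within 14 mm of the jar's centre, fingers touching it) (distance between the grasp point and jar below 0.014 m and contact force between the fingers and jar above 0.02 N).
It fails at once if the jar is lifted more than about 12 mm off the landing, ramp or cradle (z of jar in the frame of reader above 0.066 m or (x of jar in the frame of reader below -0.055 m and z of jar in the frame of reader above 0.052 m) or (x of jar in the frame of reader below -0.005 m and z of jar in the frame of reader above 0.058 m)).
It fails at once if the jar runs free on the ramp, up or down (faster than 0.18 m/s with no finger on it) (x of jar in the frame of reader between -0.065 and 0.04 m and linear speed of jar above 0.18 m/s and contact force between the fingers and jar below 0.001 N).
It fails at once if the key is pressed more than 3 mm before the jar is in the cradle (value of joint key above 0.003 m and x of jar in the frame of reader below 0.055 m).
It fails at once if another thing on the bench is moved by more than 20 mm or tipped over (distance of any of jar_b, jar_c, slide_box, beaker, rack, wash from where it was at the start of the episode above 0.02 m or angle between any of jar_b, jar_c, slide_box, beaker, rack, wash's own z axis and vertical above 0.35 rad).
It also fails if it takes over 51 s, if anything falls off the work surface, if the arm or the gripper's body presses on something with over 40 N, if the wrist force passes 120 N, or if a joint passes its speed limit or range.

## Working session

There is one attempt and no reset: what is moved stays moved. The work goes in short steps, Python scripts to look and compute and a shell command to move; the robot and the scene stay as the last step left them, time stands still between calls to the robot, and variables do not carry over. Pictures are saved under pics/ and viewed, at most 10 in all, crops included, and the job is handed in when it is done.

```bash
ls; mkdir -p pics
python3 - <<'E'
from workcell import get_state, eyes, env
import cv2
s=get_state();print(s)
for n in("scene","side"):
    im=eyes.read_camera(n);cv2.imwrite(f"pics/{n}0.png",im[:,:,::-1]);print(n,eyes.camera_info(n))
E
```

```text
pics
{'clock': 0.0, 'joint_pos': array([-1.39621576e-01,  3.14003743e-01,  4.49621464e-02,  1.30354594e+00,
       -3.10356836e-06,  1.43122753e+00]), 'qvel': array([-9.21377860e-05,  6.73781690e-04, -9.34668527e-04,  2.66044064e-04,
        9.25942389e-04,  6.19295014e-04]), 'tau': array([-2.90074182e-03, -4.80629075e+01,  2.98531097e+01,  1.95313990e-02,
       -3.83516899e-04, -4.27451073e-05]), 'tcp_pos': array([5.74523671e-01, 4.40002146e-05, 2.41400030e-01]), 'orientation': array([-7.14310856e-04,  7.07125156e-01,  7.07087839e-01, -5.40249817e-04]), 'wrist_force': array([-0.61196218, -0.12774466,  0.117161  ]), 'ft_torque': array([-0.03131082, -0.00836547, -0.02473857]), 'grip_force': 0.0, 'finger_gap': 0.08544311036589906}
scene {'fovy': 53.97803656256749, 'cx': 318.12630964361585, 'cy': 199.82855643547472, 'xyz': array([ 1.19187491, -0.48103191,  0.95877833]), 'orientation': array([-0.28679894,  0.82349126,  0.4587055 , -0.17087358])}
side {'fovy': 45.91492257011584, 'cx': 328.42240495161656, 'cy': 203.0020260673949, 'xyz': array([-0.07758151, -0.76386794,  1.03473815]), 'orientation': array([-0.35217188,  0.84650486, -0.37233071,  0.14413302])}
```

View pics/scene0.png

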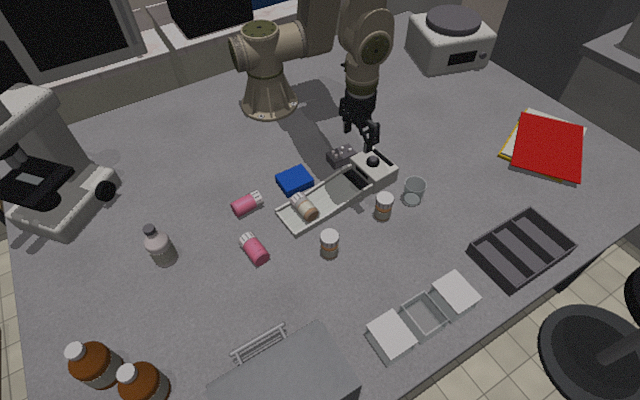

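View pics/side0.png

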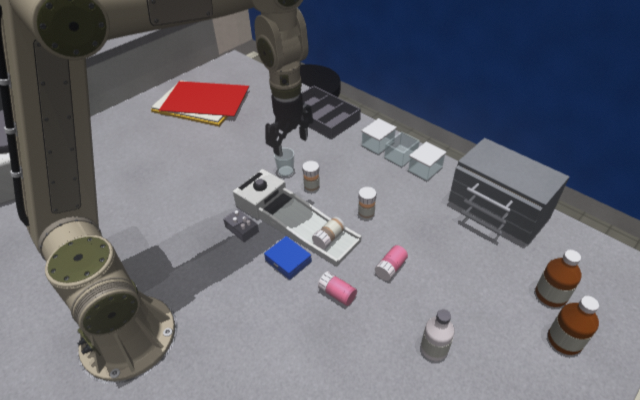

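The scene view shows the amber jar with its white cap lying on the landing at scene (305,207), side (328,232). The key is at scene (373,160), side (260,184). The other candidates are the pink jars at scene (246,203) and (254,248), and the upright jars at (384,206) and (329,243). Only the one on the landing fits: amber, lying across it. I'll confirm it in an enlarged crop.

```bash
cat > h.py <<'E'
import numpy as np, cv2
from scipy.spatial.transform import Rotation as R
from workcell import get_state, eyes, env
def cam(n):
    c=eyes.camera_info(n); q=c["orientation"]; return c,R.from_quat(np.r_[q[1:],q[0]]).as_matrix(),200/np.tan(np.radians(c["fovy"]/2))
def ray(n,uv,C=None):
    c,M,f=C or cam(n); d=M@[(uv[0]-c["cx"])/f,(uv[1]-c["cy"])/f,1]; return np.array(c["xyz"]),d/np.linalg.norm(d)
def plane(n,uv,z,C=None):
    o,d=ray(n,uv,C); return o+d*(z-o[2])/d[2]
def proj(n,p,C=None):
    c,M,f=C or cam(n); v=M.T@(np.array(p)-c["xyz"]); return np.array([c["cx"]+f*v[0]/v[2],c["cy"]+f*v[1]/v[2]])
def tri(n1,a,n2,b):
    o1,d1=ray(n1,a);o2,d2=ray(n2,b); t=np.linalg.lstsq(np.c_[d1,-d2],o2-o1,rcond=None)[0]
    p,q=o1+t[0]*d1,o2+t[1]*d2; return (p+q)/2,np.linalg.norm(p-q)
E
python3 - <<'E'
from h import *
a=cv2.imread("pics/scene0.png")[135:245,262:412];b=cv2.imread("pics/side0.png")[160:270,225:375]
cv2.imwrite("pics/crop0.png",np.vstack([cv2.resize(x,None,fx=5,fy=5,interpolation=cv2.INTER_CUBIC) for x in(a,b)])[:, :] if 0 else np.hstack([cv2.resize(x,(400,293),interpolation=cv2.INTER_CUBIC) for x in(a,b)]))
cv2.imwrite("pics/crop1.png",cv2.resize(a,(800,587),interpolation=cv2.INTER_CUBIC))
cv2.imwrite("pics/crop2.png",cv2.resize(b,(800,587),interpolation=cv2.INTER_CUBIC))
E
```

```text
(no output)
```

View pics/crop1.png

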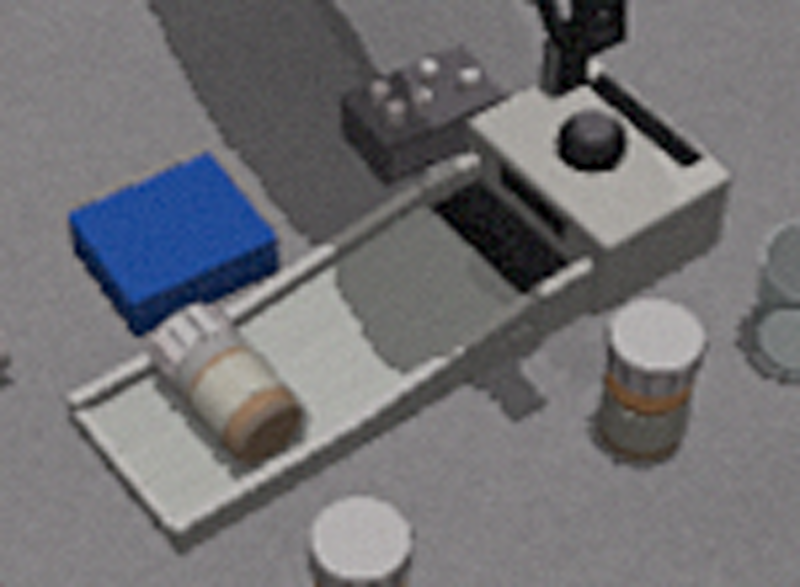

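View pics/crop2.png

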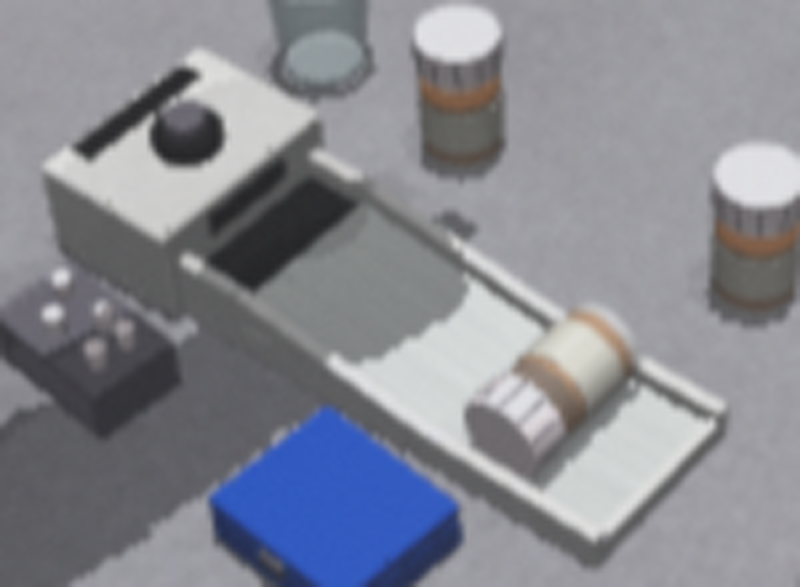

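The crops confirm it: an amber jar with white cap and paper band on the landing, cap at scene (297,198), side (320,239). The housing top corners, key and landing end are clearly visible, so I'll fit the reader pose from them.

Run:
```python
from h import *
from scipy.optimize import least_squares
S=lambda x,y:(262+x/5.333,135+y/5.333)
D=lambda x,y:(225+x/5.333,160+y/5.333)
# housing x 92..190, y +-65, z 65
obs=[("scene",S(470,125),(.092,.065,.065)),("scene",S(608,250),(.092,-.065,.065)),("scene",S(730,182),(.190,-.065,.065)),
("side",D(45,170),(.190,.065,.065)),("side",D(200,50),(.190,-.065,.065)),("side",D(322,125),(.092,-.065,.065)),("side",D(165,240),(.092,.065,.065)),
("scene",S(72,400),(-.2,.057,.024)),("scene",S(180,528),(-.2,-.057,.024)),("side",D(600,545),(-.2,.057,.024)),("side",D(727,410),(-.2,-.057,.024))]
C={n:cam(n) for n in("scene","side")}
W=lambda p,q:np.array([p[0]+np.cos(p[2])*q[0]-np.sin(p[2])*q[1],p[1]+np.sin(p[2])*q[0]+np.cos(p[2])*q[1],q[2]])
f=lambda p:np.concatenate([proj(n,W(p,q),C[n])-uv for n,uv,q in obs])
best=min((least_squares(f,[.6,0,a],loss='soft_l1') for a in(0,1.5,3,-1.5)),key=lambda r:r.cost)
p=best.x;print(p.round(4),best.cost);print(f(p).reshape(-1,2).round(1))
def inv(w): 
    d=np.array(w[:2])-p[:2];c,s=np.cos(p[2]),np.sin(p[2]);return np.r_[c*d[0]+s*d[1],-s*d[0]+c*d[1],w[2]].round(4)
k,e=tri("scene",S(592,128),"side",D(188,118));print("key",k,e,inv(k))
# jar: centre of silhouette & end-face
j,e=tri("scene",S(228,388),"side",D(550,390));print("jar",j,e,inv(j))
j1,e=tri("scene",S(268,425),"side",D(605,335));print("end",inv(j1),e)
s=get_state();q=s["orientation"];print(R.from_quat(np.r_[q[1:],q[0]]).as_matrix().round(3),inv(s["tcp_pos"]))
print("foot dist",[np.hypot(*W(p,(x,0,0))[:2]).round(3) for x in(-.2,-.12,.05,.135)])
for x in(-.2,-.12,.05,.135):print(x,W(p,(x,0,0)).round(4))
np.save("p.npy",p)
```

```text
[ 0.5395 -0.0315  1.6454] 11.129250588922414
[[-1.7 -1.1]
 [-0.8 -0.2]
 [ 0.2 -1.4]
 [-1.1 -1.5]
 [ 0.3 -1.7]
 [ 0.6 -2.9]
 [-0.3 -0.3]
 [-2.1 -0.3]
 [-1.5  1.1]
 [-0.4 -1.1]
 [ 0.7 -1.3]]
key [0.52979328 0.10411971 0.08230442] 0.0023295824059220483 [ 0.136  -0.0004  0.0823]
jar [ 0.54827568 -0.15509948  0.03350195] 0.00037950372184916096 [-0.1239  0.0004  0.0335]
end [-0.1267 -0.0411  0.0438] 0.003674203346543537
[[ 0.     1.    -0.002]
 [ 1.    -0.     0.   ]
 [ 0.    -0.002 -1.   ]] [ 0.0288 -0.0373  0.2415]
foot dist [np.float64(0.601), np.float64(0.569), np.float64(0.536), np.float64(0.539)]
-0.2 [ 0.5544 -0.2309  0.    ]
-0.12 [ 0.5484 -0.1512  0.    ]
0.05 [0.5358 0.0184 0.    ]
0.135 [0.5294 0.1031 0.    ]
```

```bash
python3 -m inch '[0,0,0,-0.075, -2,-0.37,0,0, -2,-0.37,0,0, -2,-0.37,0,0, -2,-0.37,0,0]' 0.15 20
python3 -m inch '[-2,-0.37,0,0, -2,-0.37,0,0, -2,-0.37,0,0, -2,-0.37,0,0, -2,-0.37,0,0]'
python3 -m inch '[-2,-0.37,0,0, -0.3,0,2,0, 0,0,3,0, 0,0,3,0, 0,0,3,0]'
python3 -m inch '[0,0,3,0, 0,0,1,0, 0,0,0,0, 0,0,0,0, 0,0,0,0]'
cat > st.py <<'E'
from h import *
p=np.load("p.npy")
def inv(w): 
    d=np.array(w[:2])-p[:2];c,s=np.cos(p[2]),np.sin(p[2]);return np.r_[c*d[0]+s*d[1],-s*d[0]+c*d[1],w[2]].round(4)
def st():
    s=get_state();q=s["orientation"];M=R.from_quat(np.r_[q[1:],q[0]]).as_matrix()
    print("t",round(s["clock"],2),"tcp_reader",inv(s["tcp_pos"]),"yawerr",round(np.arctan2(M[1,0],M[0,0])-p[2],4),"tilt",M[:2,2].round(3),"F",s["wrist_force"].round(2),"gap",round(s["finger_gap"],4))
E
python3 - <<'E'
from st import *
st()
a=eyes.read_camera("scene")[120:260,240:430,::-1];b=eyes.read_camera("side")[140:280,215:405,::-1]
cv2.imwrite("pics/v1.png",np.vstack([cv2.resize(x,(407,300),interpolation=cv2.INTER_CUBIC) for x in(a,b)]))
E
```

```text
clock: 0.52
tcp_pos: [0.5658, -0.0815, 0.2418]
orientation: [-0.0, 0.68, 0.733, -0.0]
wrist_force: [0.9, -0.9, 0.2]
finger_gap: 0.049
grip_force: 0.0
clock: 0.93
tcp_pos: [0.5548, -0.1829, 0.2418]
orientation: [-0.0, 0.68, 0.733, -0.0]
wrist_force: [-0.8, -0.3, 0.7]
finger_gap: 0.0489
grip_force: 0.0
clock: 1.35
tcp_pos: [0.5531, -0.2055, 0.131]
orientation: [0.0, 0.68, 0.733, 0.0]
wrist_force: [-0.6, 0.2, 0.2]
finger_gap: 0.0488
grip_force: 0.0
clock: 1.77
tcp_pos: [0.5546, -0.2058, 0.0942]
orientation: [0.001, 0.68, 0.733, 0.0]
wrist_force: [-0.5, -0.5, -0.3]
finger_gap: 0.049
grip_force: 0.0
t 1.77 tcp_reader [-0.1749 -0.0021  0.0942] yawerr 0.0005 tilt [ 0.003 -0.001] F [-0.45 -0.49 -0.25] gap 0.049
```

View pics/v1.png

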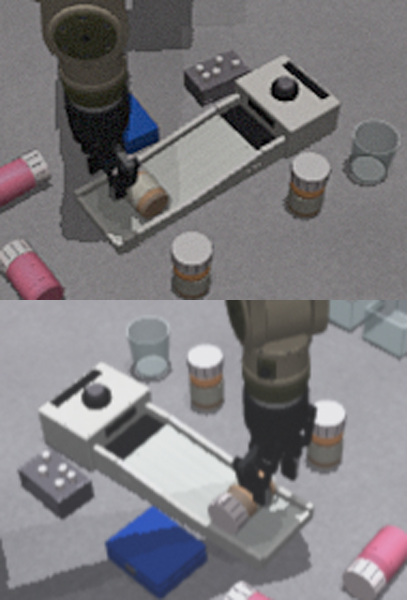

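The view shows the fingers over the landing behind the jar, and nothing else has moved. I'll go down next.

```bash
python3 -m inch '[0,0,1,0, 0,0,1,0, 0,0,1,0, 0,0,1,0, 0,0,0.9,0]'
python3 -m inch '[0,0,0.2,0, 0,0,0.2,0, 0,0,0.2,0, 0,0,0.2,0, 0,0,0,0]'
python3 - <<'E'
from st import *
st()
cv2.imwrite("pics/v2.png",np.vstack([cv2.resize(eyes.read_camera(n)[y:y+70,x:x+95,::-1],(407,300),interpolation=cv2.INTER_CUBIC) for n,x,y in(("scene",255,170),("side",285,190))]))
E
```

```text
clock: 2.28
tcp_pos: [0.5527, -0.2049, 0.0416]
orientation: [-0.001, 0.68, 0.733, -0.0]
wrist_force: [0.2, -0.0, -0.6]
finger_gap: 0.0491
grip_force: 0.0
clock: 2.7
tcp_pos: [0.5535, -0.2053, 0.0353]
orientation: [0.0, 0.68, 0.733, 0.0]
wrist_force: [0.2, 0.0, 0.9]
finger_gap: 0.0487
grip_force: 0.0
t 2.7 tcp_reader [-0.1743 -0.001   0.0353] yawerr 0.0005 tilt [ 0. -0.] F [0.18 0.02 0.88] gap 0.0487
```

View pics/v2.png

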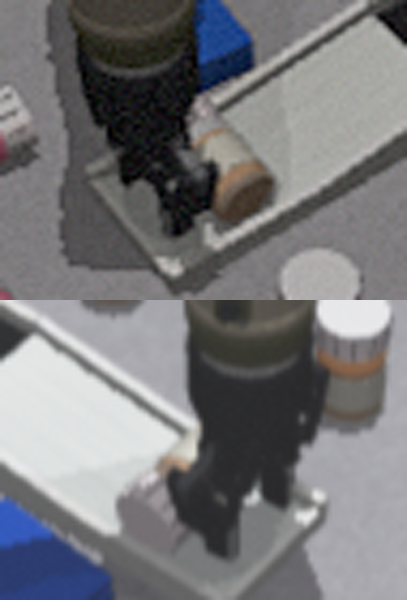

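The fingers now stand on either side of the centre line, behind the jar. I'll feel for the deck to get the tip height.

```bash
for i in 1; do python3 -m inch '[0,0,0.2,0, 0,0,0,0, 0,0,0.2,0, 0,0,0,0, 0,0,0,0]'; done
python3 - <<'E'
from st import *
st()
for z in(.012,.017,.022,.027):print(z,inv(plane("side",(336.8,249.8),z)))
E
```

```text
clock: 3.22
tcp_pos: [0.5533, -0.2052, 0.0312]
orientation: [-0.0, 0.68, 0.733, -0.0]
wrist_force: [-0.0, 0.8, 0.1]
finger_gap: 0.0494
grip_force: 0.0
t 3.22 tcp_reader [-0.1742 -0.0008  0.0312] yawerr 0.0005 tilt [-0.  0.] F [-0.03  0.83  0.15] gap 0.0494
0.012 [-0.1694  0.0192  0.012 ]
0.017 [-0.1719  0.0223  0.017 ]
0.022 [-0.1745  0.0255  0.022 ]
0.027 [-0.177   0.0287  0.027 ]
```

```bash
for i in 1; do python3 -m inch '[0.3,0,0,0, 0.3,0,0,0, 0.3,0,0,0, 0.3,0,0,0, 0.3,0,0,0]'
python3 -m inch '[0.3,0,0,0, 0.3,0,0,0, 0.3,0,0,0, 0.3,0,0,0, 0.3,0,0,0]'
python3 -m inch '[0.3,0,0,0, 0.3,0,0,0, 0.3,0,0,0, 0.3,0,0,0, 0.3,0,0,0]'
python3 -m inch '[0.3,0,0,0, 0.3,0,0,0, 0.3,0,0,0, 0.3,0,-0.04,0, 0.3,0,-0.04,0]'
python3 -m inch '[0.3,0,-0.04,0, 0.3,0,-0.04,0, 0.3,0,-0.04,0, 0.3,0,-0.04,0, 0.3,0,-0.04,0]'
python3 -m inch '[0.3,0,-0.04,0, 0.3,0,-0.04,0, 0.3,0,-0.04,0, 0.3,0,-0.04,0, 0.3,0,-0.04,0]'
done | grep -E "clock|force"
python3 - <<'E'
from st import *
st()
cv2.imwrite("pics/v3.png",np.vstack([cv2.resize(eyes.read_camera(n)[y:y+90,x:x+122,::-1],(407,300),interpolation=cv2.INTER_CUBIC) for n,x,y in(("scene",275,140),("side",250,170))]))
E
```

```text
clock: 3.63
wrist_force: [0.2, 0.0, -0.5]
grip_force: 0.0
clock: 4.05
wrist_force: [-0.4, -0.4, -0.3]
grip_force: 0.1
clock: 4.47
wrist_force: [0.2, -1.0, 0.2]
grip_force: 0.1
clock: 4.88
wrist_force: [-0.1, -0.5, 0.1]
grip_force: 0.5
clock: 5.3
wrist_force: [0.2, -1.7, 0.3]
grip_force: 0.6
clock: 5.72
wrist_force: [-0.0, -1.0, 0.9]
grip_force: 0.6
t 5.72 tcp_reader [-0.0839 -0.0009  0.0362] yawerr 0.0005 tilt [0. 0.] F [-0.02 -0.99  0.9 ] gap 0.0488
```

View pics/v3.png

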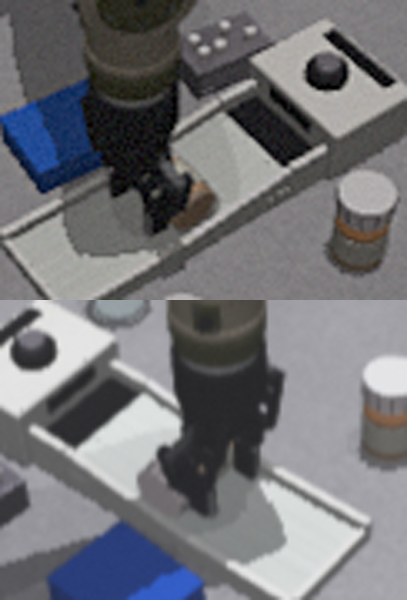

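The jar is square, sits against both fingers and is on the lower ramp. I'll keep pushing.

```bash
(python3 -m inch '[0.3,0,-0.042,0, 0.3,0,-0.042,0, 0.3,0,-0.042,0, 0.3,0,-0.042,0, 0.3,0,-0.042,0]'
python3 -m inch '[0.3,0,-0.042,0, 0.3,0,-0.042,0, 0.3,0,-0.042,0, 0.3,0,-0.042,0, 0.3,0,-0.042,0]'
python3 -m inch '[0.3,0,-0.042,0, 0.3,0,-0.042,0, 0.3,0,-0.042,0, 0.3,0,-0.042,0, 0.3,0,-0.042,0]'
python3 -m inch '[0.3,0,-0.042,0, 0.3,0,-0.042,0, 0.3,0,-0.042,0, 0.3,0,-0.042,0, 0.3,0,-0.042,0]'
python3 -m inch '[0.3,0,-0.042,0, 0.3,0,-0.042,0, 0.3,0,-0.042,0, 0.3,0,-0.042,0, 0.3,0,-0.042,0]'
) | grep -E "clock|force"
python3 - <<'E'
from st import *
st()
cv2.imwrite("pics/v4.png",np.vstack([cv2.resize(eyes.read_camera(n)[y:y+90,x:x+122,::-1],(407,300),interpolation=cv2.INTER_CUBIC) for n,x,y in(("scene",295,130),("side",230,160))]))
E
```

```text
clock: 6.23
wrist_force: [0.1, -1.3, 1.4]
grip_force: 0.6
clock: 6.65
wrist_force: [-0.3, -1.6, 0.4]
grip_force: 0.6
clock: 7.07
wrist_force: [-0.6, -0.8, 0.3]
grip_force: 0.6
clock: 7.48
wrist_force: [0.7, -1.1, 0.7]
grip_force: 0.6
clock: 7.9
wrist_force: [0.2, -1.9, 0.1]
grip_force: 0.6
t 7.9 tcp_reader [-0.009  -0.0008  0.0467] yawerr 0.0004 tilt [ 0. -0.] F [ 0.16 -1.91  0.1 ] gap 0.049
```

View pics/v4.png

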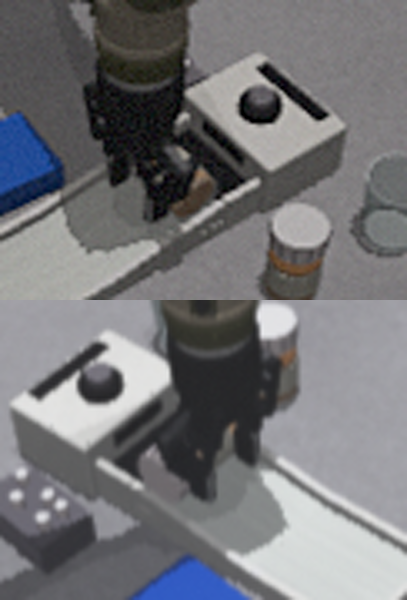

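```bash
(python3 -m inch '[0.2,0,-0.028,0, 0.2,0,-0.028,0, 0.2,0,-0.028,0, 0.2,0,-0.028,0, 0.2,0,-0.028,0]'
python3 -m inch '[0.2,0,-0.028,0, 0.2,0,-0.028,0, 0.2,0,-0.028,0, 0.2,0,-0.028,0, 0.2,0,-0.028,0]'
python3 -m inch '[0.2,0,0,0, 0.2,0,0,0, 0.2,0,0,0, 0.2,0,0,0, 0.2,0,0,0]'
) | grep -E "clock|force"
python3 - <<'E'
from st import *
st()
E
```

```text
clock: 8.42
wrist_force: [-0.5, -0.8, 1.0]
grip_force: 0.6
clock: 8.83
wrist_force: [0.6, -1.6, 2.0]
grip_force: 0.6
clock: 9.25
wrist_force: [0.9, 0.1, 0.6]
grip_force: 0.0
t 9.25 tcp_reader [ 0.0212 -0.0006  0.0493] yawerr 0.0006 tilt [-0.  0.] F [0.86 0.14 0.62] gap 0.0497
```

Contact force has dropped away, so the jar should be in the cradle. I'll back off, rise, shut the fingers and look.

```bash
(python3 -m inch '[-1,0,0,0, -1,0,0,0, -1,0,0,0, 0,0,-2,0, 0,0,-3,0]'
python3 -m inch '[0,0,-3,0, 0,0,-3,0, 0,0,0,0, 0,0,0,0, 0,0,0,0]' -1
) | grep -E "clock|force"
python3 - <<'E'
from st import *
st()
cv2.imwrite("pics/v5.png",np.vstack([cv2.resize(eyes.read_camera(n)[y:y+90,x:x+122,::-1],(407,300),interpolation=cv2.INTER_CUBIC) for n,x,y in(("scene",295,130),("side",230,160))]))
E
```

```text
clock: 9.67
wrist_force: [0.4, 0.3, -0.4]
grip_force: 0.0
clock: 10.08
wrist_force: [0.3, 0.2, 0.1]
grip_force: 0.0
t 10.08 tcp_reader [-0.0102 -0.0006  0.1591] yawerr -0.0006 tilt [ 0. -0.] F [0.32 0.22 0.12] gap 0.0006
```

View pics/v5.png

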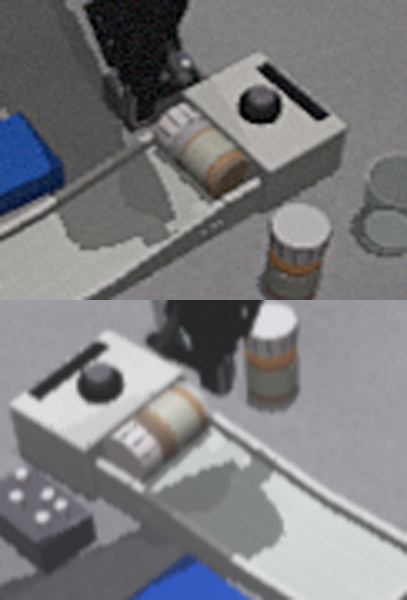

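The jar lies square in the cradle against the stop. Next I'll go over the key and down.

```bash
(python3 -m inch '[2.9,0,0,0, 2.9,0,0,0, 2.9,0,0,0, 2.9,0,0,0, 2.9,0,0,0]'
python3 -m inch '[0,0,0,0, 0,0,1.5,0, 0,0,1.5,0, 0,0,1,0, 0,0,0,0]') | grep -E "clock|force"
python3 - <<'E'
from st import *
st()
E
(python3 -m inch '[0,0,0.4,0, 0,0,0.3,0, 0,0,0.3,0, 0,0,0.2,0, 0,0,0,0]'
python3 -m inch '[0,0,0.2,0, 0,0,0.2,0, 0,0,0.2,0, 0,0,0,0, 0,0,0,0]') | grep -E "clock|force|tcp"
python3 - <<'E'
from st import *
st()
E
```

```text
clock: 10.6
wrist_force: [0.7, 0.4, 0.5]
grip_force: 0.0
clock: 11.02
wrist_force: [0.2, -0.2, -0.4]
grip_force: 0.0
t 11.02 tcp_reader [0.1354 0.0016 0.1161] yawerr 0.0002 tilt [-0.006 -0.   ] F [ 0.15 -0.16 -0.35] gap -0.0002
clock: 11.43
tcp_pos: [0.5302, 0.1038, 0.1073]
wrist_force: [0.2, 0.1, 0.4]
grip_force: 0.0
clock: 11.85
tcp_pos: [0.53, 0.1039, 0.1013]
wrist_force: [1.1, 0.5, -0.5]
grip_force: 0.0
t 11.85 tcp_reader [ 0.1358 -0.0007  0.1013] yawerr 0.0005 tilt [-0. -0.] F [ 1.06  0.47 -0.55] gap 0.0
```

```bash
(python3 -m inch '[0,0,0.2,0, 0,0,0.2,0, 0,0,0,0, 0,0,0,0, 0,0,0,0]'
python3 -m inch '[0,0,0.2,0, 0,0,0.2,0, 0,0,0,0, 0,0,0,0, 0,0,0,0]'
python3 -m inch '[0,0,0.15,0, 0,0,0.15,0, 0,0,0,0, 0,0,0,0, 0,0,0,0]')| grep -E "clock|wrist|tcp"
```

```text
clock: 12.27
tcp_pos: [0.5304, 0.1039, 0.0976]
wrist_force: [-0.1, 0.2, 2.1]
clock: 12.68
tcp_pos: [0.5304, 0.1039, 0.0936]
wrist_force: [-0.0, 0.3, 3.2]
clock: 13.1
tcp_pos: [0.5305, 0.1039, 0.0919]
wrist_force: [-3.2, -0.3, 13.6]
```

At 13.6 N the key is bottomed (fully down takes 4 N). I'll release it and retract.

```bash
(python3 -m inch '[0,0,-0.3,0, 0,0,-0.4,0, 0,0,-1,0, 0,0,-2,0, 0,0,-3,0]'
python3 -m inch '[0,0,-3,0, 0,0,-3,0, 0,0,0,0, 0,0,0,0, 0,0,0,0]')| grep -E "clock|wrist|tcp"
python3 - <<'E'
from st import *
cv2.imwrite("pics/v6.png",np.vstack([cv2.resize(eyes.read_camera(n)[y:y+100,x:x+136,::-1],(407,300),interpolation=cv2.INTER_CUBIC) for n,x,y in(("scene",290,130),("side",225,155))]))
E
```

```text
clock: 13.52
tcp_pos: [0.5275, 0.1037, 0.1556]
wrist_force: [0.1, -0.3, -0.4]
clock: 13.93
tcp_pos: [0.5296, 0.1039, 0.2169]
wrist_force: [-0.6, 0.2, -1.4]
```

View pics/v6.png

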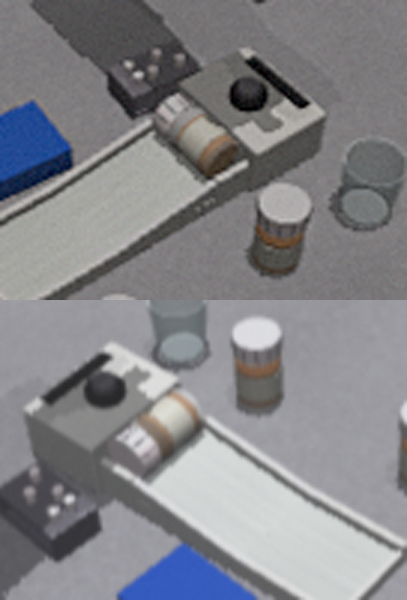

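The jar rests in the cradle, the key is up, the neighbours stand where they were and the arm is clear.

```bash
python3 -c "
from workcell import env
print(env.hand_in())"
```

```text
the job is handed in; nothing more can be done
None
```

I pushed the jar up the ramp into the cradle against the stop, pressed the key until it bottomed and let it come up, and handed the job in at about 14 s; the hand-in returned no verdict.

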